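# Pack a set of deck wheels into two stacking totes

## Task

Pack the four orange deck wheels into the two grey stack-and-nest totes. First lay one wheel flat in each of the two compartments of the tote on the black rubber mat; then set the other tote, still empty, on top of it, turned so that its card holder is at the opposite end and it stands on the rim of the lower one instead of nesting into it; last lay the remaining two wheels flat in the upper tote, one in each compartment. Leave the wax tin with the green lid alone.

Things in the scene. Friction and masses are not known exactly. Their poses are not given: they have to be found in the camera images.
- wheel_1: orange deck wheel lying flat, a fat ring 52 mm across and 33 mm high, 90 g, the only orange things on the work area that are this small; origin at the centre of its underside, z up. The four wheels are alike and may be used in any order
- wheel_2: orange deck wheel lying flat, a fat ring 52 mm across and 33 mm high, 90 g, the only orange things on the work area that are this small; origin at the centre of its underside, z up. The four wheels are alike and may be used in any order
- wheel_3: orange deck wheel lying flat, a fat ring 52 mm across and 33 mm high, 90 g, the only orange things on the work area that are this small; origin at the centre of its underside, z up. The four wheels are alike and may be used in any order
- wheel_4: orange deck wheel lying flat, a fat ring 52 mm across and 33 mm high, 90 g, the only orange things on the work area that are this small; origin at the centre of its underside, z up. The four wheels are alike and may be used in any order
- base_tote: grey tote fixed on a black mat 4 mm thick. Origin on the bench under its centre; y is the long way, card-holder tongue (18 mm, white card) at the +y end. Rim 148 x 176 mm (mouth 124 x 160) at z 62, inner floor 102 x 138 at z 7. A 10 mm rib along x at y = 0, top at z 40, parts two compartments: wheel centres x 0, y +-37, best gripped along x. Long rims notched 30 mm wide, 16 deep at y = +50, -20
- top_tote: loose 220 g tote, same shape, no mat; origin at the centre of its underside: floor z 3, rib top z 36, rim z 58. Lift it by mid-rib, gripped along y. Feet 14 mm wide under its long sides at y = +50, -20, undersides at z 6: with card holders at the same end they sink into the notches, at opposite ends they stand on the rim, its origin then 56 mm straight above base_tote's, with 7 mm play each way
- wax_tin: round flat tin with a green lid and white side, 70 mm across, 24 mm high, loose, standing in one of the places among the wheels; not part of the set. Origin at the centre of its underside
Mind the look-alikes: they are no part of the job. Leave any blue or purple look-alike of the wheel_2 alone.

How it is judged (in metres and radians):
On the way, in this order (a step that is already met when the one before it is completed fails the run):
1. one wheel lies flat in each compartment of the tote on the mat (((x of wheel_1 in the frame of base_tote between -0.035 and 0.035 m and y of wheel_1 in the frame of base_tote between 0.025 and 0.055 m and z of wheel_1 in the frame of base_tote between 0.003 and 0.015 m) or (x of wheel_2 in the frame of base_tote between -0.035 and 0.035 m and y of wheel_2 in the frame of base_tote between 0.025 and 0.055 m and z of wheel_2 in the frame of base_tote between 0.003 and 0.015 m) or (x of wheel_3 in the frame of base_tote between -0.035 and 0.035 m and y of wheel_3 in the frame of base_tote between 0.025 and 0.055 m and z of wheel_3 in the frame of base_tote between 0.003 and 0.015 m) or (x of wheel_4 in the frame of base_tote between -0.035 and 0.035 m and y of wheel_4 in the frame of base_tote between 0.025 and 0.055 m and z of wheel_4 in the frame of base_tote between 0.003 and 0.015 m)) and ((x of wheel_1 in the frame of base_tote between -0.035 and 0.035 m and y of wheel_1 in the frame of base_tote between -0.055 and -0.025 m and z of wheel_1 in the frame of base_tote between 0.003 and 0.015 m) or (x of wheel_2 in the frame of base_tote between -0.035 and 0.035 m and y of wheel_2 in the frame of base_tote between -0.055 and -0.025 m and z of wheel_2 in the frame of base_tote between 0.003 and 0.015 m) or (x of wheel_3 in the frame of base_tote between -0.035 and 0.035 m and y of wheel_3 in the frame of base_tote between -0.055 and -0.025 m and z of wheel_3 in the frame of base_tote between 0.003 and 0.015 m) or (x of wheel_4 in the frame of base_tote between -0.035 and 0.035 m and y of wheel_4 in the frame of base_tote between -0.055 and -0.025 m and z of wheel_4 in the frame of base_tote between 0.003 and 0.015 m))), for 0.2 s.
2. the other tote stands on the rim of the lower one, turned half round, still empty, and released, with the two wheels still below (all of step 1 and z of top_tote in the frame of base_tote between 0.051 and 0.06 m and horizontal distance between top_tote and base_tote below 0.012 m and angle between the y axis of top_tote and the y axis of base_tote, either way round below 0.15 rad and angle between top_tote's own z axis and vertical below 0.05 rad and not ((x of wheel_1 in the frame of top_tote between -0.035 and 0.035 m and y of wheel_1 in the frame of top_tote between 0.025 and 0.055 m and z of wheel_1 in the frame of top_tote between -0.001 and 0.011 m) or (x of wheel_2 in the frame of top_tote between -0.035 and 0.035 m and y of wheel_2 in the frame of top_tote between 0.025 and 0.055 m and z of wheel_2 in the frame of top_tote between -0.001 and 0.011 m) or (x of wheel_3 in the frame of top_tote between -0.035 and 0.035 m and y of wheel_3 in the frame of top_tote between 0.025 and 0.055 m and z of wheel_3 in the frame of top_tote between -0.001 and 0.011 m) or (x of wheel_4 in the frame of top_tote between -0.035 and 0.035 m and y of wheel_4 in the frame of top_tote between 0.025 and 0.055 m and z of wheel_4 in the frame of top_tote between -0.001 and 0.011 m)) and not ((x of wheel_1 in the frame of top_tote between -0.035 and 0.035 m and y of wheel_1 in the frame of top_tote between -0.055 and -0.025 m and z of wheel_1 in the frame of top_tote between -0.001 and 0.011 m) or (x of wheel_2 in the frame of top_tote between -0.035 and 0.035 m and y of wheel_2 in the frame of top_tote between -0.055 and -0.025 m and z of wheel_2 in the frame of top_tote between -0.001 and 0.011 m) or (x of wheel_3 in the frame of top_tote between -0.035 and 0.035 m and y of wheel_3 in the frame of top_tote between -0.055 and -0.025 m and z of wheel_3 in the frame of top_tote between -0.001 and 0.011 m) or (x of wheel_4 in the frame of top_tote between -0.035 and 0.035 m and y of wheel_4 in the frame of top_tote between -0.055 and -0.025 m and z of wheel_4 in the frame of top_tote between -0.001 and 0.011 m)) and contact force between the fingers and top_tote below 0.1 N), for 0.2 s.
At the end, for the whole second after the job is handed in: each tote has one wheel lying flat on the floor of each compartment; the upper tote stands level on the rim of the lower one (its origin 51 to 60 mm above the other's, within 12 mm sideways and 0.15 rad of square; nested it would be 20 mm lower); all is at rest (all of step 1 and z of top_tote in the frame of base_tote between 0.051 and 0.06 m and horizontal distance between top_tote and base_tote below 0.012 m and angle between the y axis of top_tote and the y axis of base_tote, either way round below 0.15 rad and angle between top_tote's own z axis and vertical below 0.05 rad and ((x of wheel_1 in the frame of top_tote between -0.035 and 0.035 m and y of wheel_1 in the frame of top_tote between 0.025 and 0.055 m and z of wheel_1 in the frame of top_tote between -0.001 and 0.011 m) or (x of wheel_2 in the frame of top_tote between -0.035 and 0.035 m and y of wheel_2 in the frame of top_tote between 0.025 and 0.055 m and z of wheel_2 in the frame of top_tote between -0.001 and 0.011 m) or (x of wheel_3 in the frame of top_tote between -0.035 and 0.035 m and y of wheel_3 in the frame of top_tote between 0.025 and 0.055 m and z of wheel_3 in the frame of top_tote between -0.001 and 0.011 m) or (x of wheel_4 in the frame of top_tote between -0.035 and 0.035 m and y of wheel_4 in the frame of top_tote between 0.025 and 0.055 m and z of wheel_4 in the frame of top_tote between -0.001 and 0.011 m)) and ((x of wheel_1 in the frame of top_tote between -0.035 and 0.035 m and y of wheel_1 in the frame of top_tote between -0.055 and -0.025 m and z of wheel_1 in the frame of top_tote between -0.001 and 0.011 m) or (x of wheel_2 in the frame of top_tote between -0.035 and 0.035 m and y of wheel_2 in the frame of top_tote between -0.055 and -0.025 m and z of wheel_2 in the frame of top_tote between -0.001 and 0.011 m) or (x of wheel_3 in the frame of top_tote between -0.035 and 0.035 m and y of wheel_3 in the frame of top_tote between -0.055 and -0.025 m and z of wheel_3 in the frame of top_tote between -0.001 and 0.011 m) or (x of wheel_4 in the frame of top_tote between -0.035 and 0.035 m and y of wheel_4 in the frame of top_tote between -0.055 and -0.025 m and z of wheel_4 in the frame of top_tote between -0.001 and 0.011 m)) and linear speed of each of wheel_1, wheel_2, wheel_3, wheel_4, top_tote below 0.02 m/s); the robot touches nothing.
It fails at once if the wax tin is moved by more than 3 cm (distance of wax_tin from where it was at the start of the episode above 0.03 m).
It also fails if it takes over 144 s, if anything falls off the work surface, if the arm or the gripper's body presses on something with over 40 N, if the wrist force passes 120 N, or if a joint passes its speed limit or range.

## Robot

A 7-joint arm with a two-finger parallel gripper is mounted at the origin on the work surface; the furniture and walls round the work are solid. World frame = base frame: x ahead of the robot, y to its left, z up, the work surface at z = 0. Lengths are in mm, angles in degrees, forces in N, time in s.
With the tool pointing down it reaches from about 400 to 850 mm from the base axis. Payload 6.9 kg.
Tool frame: the origin (TCP) lies on the centre line of the jaws, within the pads' length; the fingertips stand 14 mm ahead of it and the grasp point (between the pads) lies 5 mm behind it (env.nose_length is the distance from the TCP to the fingertips, in mm); z points along the fingers, y is the line along which they close (so a half turn about z gives the same grasp; the last joint's range is limited). The gripper opens to 85 mm and grips with 20 to 120 N. Pads are 22 mm wide; open, the fingers measure 114 mm over their backs; the gripper's body (76 mm by 85 mm) begins 54 mm behind the grasp point. The pads swing forward as they close: fully open they stand 13 mm farther back than shut.
Start: joints at [71.82, 29.078, -13.613, 85.955, 7.202, 65.827, -8.869], TCP at [256.418, -569.967, 245.275] pointing down, gripper open.
Joint ranges: [-176.47, 176.47], [-13.61, 117.27], [-81.72, 77.17], [0.22, 143.17], [-87.28, 267.28], [10, 112.55], [-165.47, 165.47]. Speed limits (degrees/s): [136.94, 136.94, 180, 180, 180, 180, 180].

## Interface

Orientations are given as a 3x3 rotation matrix whose columns are the frame's x, y, z axes.
In Python, from rig import env, sensors, capture, camera_info, job gives the robot as it stands. The module is installed in compiled form; this text tells all that it offers. Calls block until the motion is done:
- env.move_ptp(position, orientation): joint-space move of the TCP to a pose.
- env.move_l(position, frame=None, rate=150): straight line of the TCP; frame=None keeps the orientation; rate is the mean speed in mm/s.
- env.movej(angles): joint-space move.
- env.open_gripper() and env.close_gripper(effort=None): open the fingers fully, or close them until they stop; effort is the grip in N (None keeps the last).
- env.pause(seconds).
- env.solve_ik(position, orientation): joint angles nearest the present ones, or None.
- sensors.read_state(): the state.
- capture(name): name is "scene" or "top" or "wrist"; returns the picture (480x640x3 uint8, blue, green, red); there is no depth.
- camera_info(name): a dict with "intrinsics" (3x3 intrinsics, pixels), "R" (3x3) and "t" (3): a world point X has camera coordinates R X + t. Camera axes: x right, y down, z forward; pixel columns grow to the right and rows downward; lengths in mm; the calibration is good to about 2 mm. The wrist camera is an equidistant fisheye: a pixel r from the principal point sees the ray r / f radians off the axis. A picture is of the moment at which its call begins: read the wrist's pose just before it. camera_info takes no time and is no camera call; for the wrist camera it gives the pose at the moment of the call.
A pose or a line that the arm cannot do raises env.Unreachable and nothing moves.
- job.job_done(): hands the job in; it is judged then, once.
The state is a dict: "t": time; "qpos": joint angles; "joint_velocities": joint speeds; "effort": joint torques, N m; "ee_pos": TCP position; "orientation": TCP orientation; "force": force on the tool from outside, world axes, zero at the start; "torque": the same for the moment, N m; "opening": finger opening in mm; "grasp_force": force on a finger pad.
Only numpy, scipy, OpenCV 4.12 (cv2) and the standard library are available. Lean on these libraries where they do the work, as an engineer would, in place of code of your own. Each camera call takes 0.05 s, during which the arm holds its last target. There are 200 camera calls.

## Working session

There is one attempt and no reset: what is moved stays moved. The work goes in short steps, each a Python script; the robot and the scene stay as the last script left them, time stands still between calls to the robot, and variables do not carry over. Pictures are saved under pics/ and viewed, at most 14 in all, crops included, and the job is handed in when it is done.

```bash
mkdir -p pics; ls; python3 - <<'E'
from rig import env, sensors, capture, camera_info, job
import cv2
for n in("scene","top"):
    cv2.imwrite(f"pics/{n}0.png",capture(n)); c=camera_info(n); print(n,c["intrinsics"],c["R"],c["t"])
print(camera_info("wrist"),sensors.read_state())
E
```

```text
pics
scene [[518.12865597   0.         308.35817784]
 [  0.         518.12865597 233.23952768]
 [  0.           0.           1.        ]] [[-0.58134581 -0.81343249  0.01909519]
 [-0.6047495   0.41626504 -0.67897088]
 [ 0.54434831 -0.40626469 -0.73391683]] [ 206.19126165  292.89906059 1283.83735703]
top [[556.72327322   0.         329.92611764]
 [  0.         556.72327322 233.85305401]
 [  0.           0.           1.        ]] [[-1.86074793e-02 -9.99820874e-01 -3.46157886e-03]
 [-9.88621872e-01  1.89157137e-02 -1.49227978e-01]
 [ 1.49266726e-01  6.45436064e-04 -9.88796758e-01]] [ -49.02892678  438.12681381 1237.37328836]
{'intrinsics': array([[371.64829954,   0.        , 325.21356189],
       [  0.        , 371.64829954, 237.22696474],
       [  0.        ,   0.        ,   1.        ]]), 'R': array([[ 0.40989441, -0.91212843, -0.0028806 ],
       [-0.8803308 , -0.39642782,  0.26050465],
       [-0.23875565, -0.10424352, -0.9654683 ]]), 't': array([-622.92101423,  -34.41080101,  379.61277194])} {'t': 0.1, 'qpos': array([ 71.81872419,  29.12065772, -13.6094515 ,  86.00227341,
         7.20237749,  65.8289708 ,  -8.86791067]), 'joint_velocities': array([-0.098351  , -0.05443045, -0.00753373, -0.03526969, -0.04792007,
        0.02136022,  0.07938243]), 'effort': array([-5.81258006e-03, -6.21833825e+01, -2.19500408e+00, -2.50203627e+01,
        1.25031680e-02,  7.76038767e-03, -6.57245369e-05]), 'ee_pos': array([ 256.21214487, -569.59488858,  244.52149961]), 'orientation': array([[ 9.11918975e-01,  4.10369699e-01, -7.02013014e-04],
       [ 4.10370298e-01, -9.11917798e-01,  1.46541737e-03],
       [-3.88152764e-05, -1.62442720e-03, -9.99998680e-01]]), 'force': array([ 0.51582306, -0.06560589, -0.025884  ]), 'torque': array([-0.00969541,  0.0112835 ,  0.02485699]), 'grasp_force': 0.0, 'opening': 85.43015775077843}
```

View pics/top0.png

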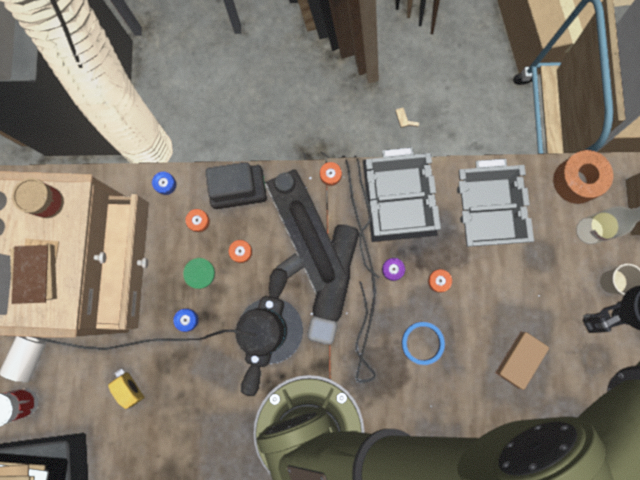

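View pics/scene0.png

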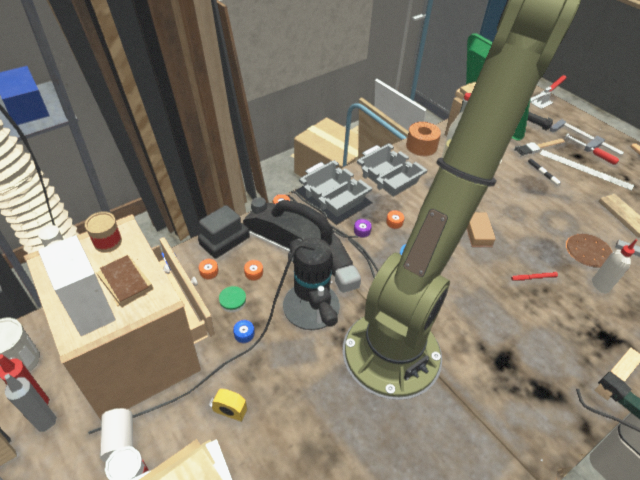

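The top view shows the base tote on its mat at (403,198) and the loose tote at (496,206), with both card holders at the far side. The orange wheels are at (331,174), (197,220), (240,251) and (441,281), and the tin is at (199,273). The tall tools stand between the wheels, so I'll travel high.

```bash
cat > h.py <<'E'
from rig import env, sensors, capture, camera_info, job
import cv2, numpy as np
def cast(px, z, ci, fish=False):
    K=ci["intrinsics"]; px=np.atleast_2d(np.asarray(px,float)); 
    d=np.c_[(px[:,0]-K[0,2])/K[0,0],(px[:,1]-K[1,2])/K[1,1]]
    if fish:
        r=np.linalg.norm(d,axis=1,keepdims=True)+1e-9
        v=np.c_[d/r*np.sin(r),np.cos(r)]
    else: v=np.c_[d,np.ones(len(d))]
    w=v@ci["R"]; C=-ci["R"].T@ci["t"]
    return C+w*((z-C[2])/w[:,2])[:,None]
def masks(im):
    h=cv2.cvtColor(im,cv2.COLOR_BGR2HSV)
    return {"orange":cv2.inRange(h,(3,150,120),(14,255,255)),"grey":cv2.inRange(h,(0,0,125),(180,45,235)),"green":cv2.inRange(h,(60,100,50),(85,255,255))}
def blobs(m,amin):
    cs,_=cv2.findContours(m,cv2.RETR_EXTERNAL,cv2.CHAIN_APPROX_NONE)
    return [c[:,0,:] for c in cs if cv2.contourArea(c)>amin]
def rect(P):
    (cx,cy),(w,h),a=cv2.minAreaRect(P[:,:2].astype(np.float32)); 
    if w<h: w,h,a=h,w,a+90     # a: direction of long side
    a=(a+90)%180-90
    return cx,cy,w,h,a
E
python3 - <<'E'
from h import *
im=cv2.imread("pics/top0.png"); ci=camera_info("top"); m=masks(im)
for c in blobs(m["orange"],150):
    P=cast(c,20,ci); (x,y),r=cv2.minEnclosingCircle(P[:,:2].astype(np.float32)); print("orange",c.mean(0).round(),round(x),round(y),"d",round(2*r))
for c in blobs(m["green"],150):
    P=cast(c,24,ci); (x,y),r=cv2.minEnclosingCircle(P[:,:2].astype(np.float32)); print("green",round(x),round(y),"d",round(2*r))
g=m["grey"].copy(); 
for n,(x0,x1),z in(("base",(362,442),62),("top",(452,540),58)):
    k=np.zeros_like(g); k[158:250,x0:x1]=g[158:250,x0:x1]
    k=cv2.morphologyEx(k,cv2.MORPH_OPEN,np.ones((2,2)))
    c=max(blobs(k,100),key=len); print(n,cv2.contourArea(c),np.round(rect(cast(c,z,ci)),1)); cv2.drawContours(im,[c.reshape(-1,1,2)],-1,(0,0,255),1)
cv2.imwrite("pics/crop1.png",cv2.resize(im[140:260,340:560],None,fx=3.5,fy=3.5,interpolation=cv2.INTER_NEAREST))
E
```

```text
orange [439. 280.] 327 -305 d 50
orange [240. 251.] 403 151 d 51
orange [197. 220.] 478 249 d 51
orange [330. 173.] 583 -60 d 53
green 354 243 d 69
base 2132.5 [ 513.2 -225.6  165.1  152.5    4.7]
top 5501.5 [ 496.4 -435.4  206.9  191.9   -4.2]
```

View pics/crop1.png

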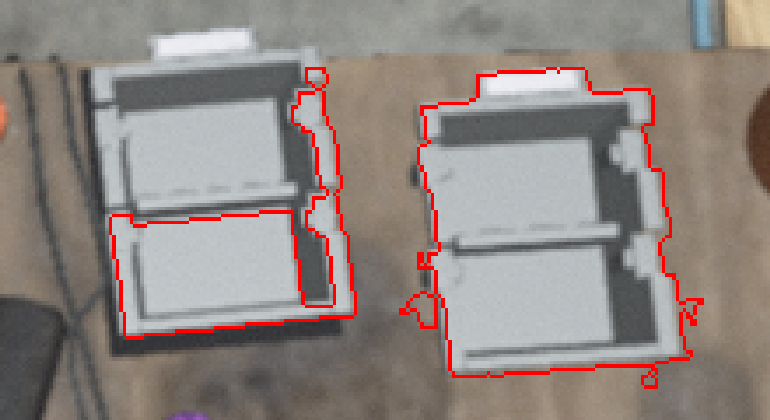

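The crop shows the rim corners of both totes by eye. Base: (125,337), (355,314), (320,50), (93,68). Loose: (452,376), (690,354), (650,88), (421,105). I'll cast these to rim height, then hover for a wrist view.

```bash
cat >> h.py <<'E'
def Rdown(a):   # tool x along world angle a (deg), pointing down, closing along a-90
    c,s=np.cos(np.radians(a)),np.sin(np.radians(a)); return np.array([[c,s,0],[s,-c,0],[0,0,-1.]])
def tote(corners,z,ci,fish=False):  # nl,nr,fr,fl -> centre, yaw of its y axis (deg), sizes
    P=cast(corners,z,ci,fish)[:,:2]; u=(P[3]+P[2]-P[0]-P[1])/2; v=(P[1]+P[2]-P[0]-P[3])/2
    au=np.degrees(np.arctan2(u[1],u[0])); av=np.degrees(np.arctan2(v[1],v[0]))+90
    return P.mean(0).round(1),round(au,2),round(av,2),np.linalg.norm(u).round(1),np.linalg.norm(v).round(1)
E
python3 - <<'E'
from h import *
ci=camera_info("top"); f=lambda L:np.array(L)/3.5+[340,140]-.36
print(tote(f([(125,337),(355,314),(320,50),(93,68)]),62,ci)); print(tote(f([(452,376),(690,354),(650,88),(421,105)]),58,ci))
env.move_ptp([480,-330,330],Rdown(3)); s=sensors.read_state(); print(s["ee_pos"],s["t"],s["qpos"])
ci=camera_info("wrist"); im=capture("wrist"); cv2.imwrite("pics/w1.png",im); np.savez("w1.npz",**ci)
E
```

```text
(array([ 519.9, -224.4]), np.float64(4.83), np.float64(4.11), np.float64(176.2), np.float64(147.8))
(array([ 491.4, -436. ]), np.float64(3.78), np.float64(3.73), np.float64(176.6), np.float64(151.1))
[ 479.06404991 -331.30030478  329.57792884] 1.375 [ 40.04692379  22.07803533 -12.00278308  84.09353605   4.71351786
  74.35764747 -59.45931212]
```

View pics/w1.png

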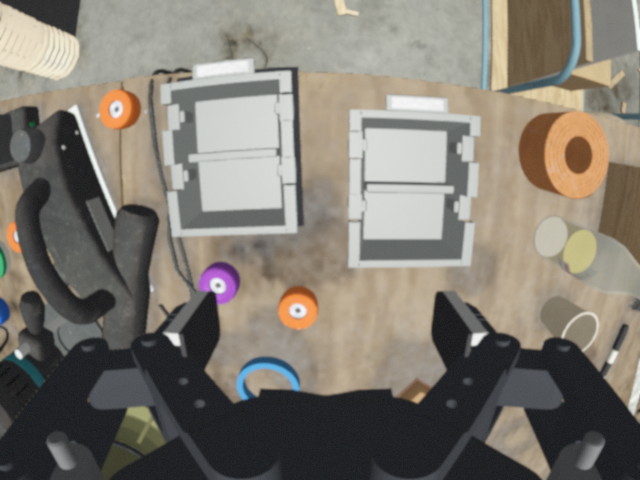

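The wrist view shows both totes. Base corners are (174,237), (299,234), (293,70), (162,82); loose corners are (348,268), (471,267), (480,115), (349,109). There are wheels at (298,309) and (119,109). I'll cross-check these, then pick the first wheel.

```bash
cat >> h.py <<'E'
def wheel_near(xy,rmax=60):   # refine wheel position with wrist camera
    ci=camera_info("wrist"); im=capture("wrist"); best=None
    for c in blobs(masks(im)["orange"],150):
        hull=cv2.convexHull(c)[:,0,:]
        P=cast(hull,25,ci,True); (x,y),r=cv2.minEnclosingCircle(P[:,:2].astype(np.float32)); d=np.hypot(x-xy[0],y-xy[1])
        if d<rmax and (best is None or d<best[3]): best=(x,y,2*r,d)
    return best
def st(msg=""):
    s=sensors.read_state(); print(msg,"t",round(s["t"],1),"p",s["ee_pos"].round(1),"F",s["force"].round(1),"open",round(s["opening"],1),"g",round(s["grasp_force"],1)); return s
E
python3 - <<'E'
from h import *
ci=dict(np.load("w1.npz"))
print(tote([(174,237),(299,234),(293,70),(162,82)],62,ci,True)); print(tote([(348,268),(471,267),(480,115),(349,109)],58,ci,True))
print(cast([(298,309),(119,109)],33,ci,True))
print(wheel_near((327,-305)),wheel_near((583,-60)))
E
```

```text
(array([ 522.9, -222.3]), np.float64(4.58), np.float64(3.98), np.float64(179.3), np.float64(148.6))
(array([ 493.1, -430.1]), np.float64(3.38), np.float64(3.02), np.float64(178.6), np.float64(149.4))
[[ 332.67590917 -303.05456222   33.        ]
 [ 582.14061875  -66.27844426   33.        ]]
(330.254638671875, -303.4753723144531, 60.34870910644531, np.float64(3.59404541763182)) (583.1856079101562, -61.41091537475586, 62.51456832885742, np.float64(1.4230714989188131))
```

```bash
cat >> h.py <<'E'
BASE=np.array([521,-223.5]); BA=4.4
def pick(xy,a,zt=300,zg=31):
    env.move_ptp([*xy,zt],Rdown(a)); env.move_l([*xy,130],rate=250)
    b=wheel_near(xy,30); print("refined",b)
    if b: xy=np.array(b[:2])
    env.move_l([*xy,75],rate=150); env.move_l([*xy,zg],rate=60)
    env.close_gripper(40); s=st("gripped"); env.move_l([*xy,zt],rate=250); st("lifted")
    return s
def place(sy,zrel,c=None,ca=None,zt=300):
    c=BASE if c is None else c; ca=BA if ca is None else ca
    u=np.array([np.cos(np.radians(ca)),np.sin(np.radians(ca))]); xy=c+u*37*sy
    env.move_ptp([*xy,zt],Rdown(ca)); env.move_l([*xy,zrel+60],rate=250); env.move_l([*xy,zrel],rate=50); st("down")
    env.open_gripper(); st("released"); env.move_l([*xy,zrel+70],rate=100); env.move_l([*xy,zt],rate=300)
E
python3 - <<'E'
from h import *
pick((330,-304),4,zt=250)
place(-1,39,zt=250)
cv2.imwrite("pics/w2.png",capture("wrist"))
E
```

```text
refined (328.673095703125, -302.16107177734375, 54.99782943725586, np.float64(2.2676710566453444))
gripped t 4.8 p [ 328.8 -302.3   31.7] F [-0.   1.1  7.4] open 50.0 g 40.2
lifted t 5.8 p [ 328.  -301.7  248.9] F [ 0.2  0.4 -1.2] open 50.6 g 41.7
down t 8.6 p [ 484.3 -226.4   39.3] F [ 0.1 -0.3 -0.9] open 50.5 g 41.6
released t 9.1 p [ 484.2 -226.4   39.1] F [0.1 0.1 0.1] open 85.3 g 0.0
```

View pics/w2.png

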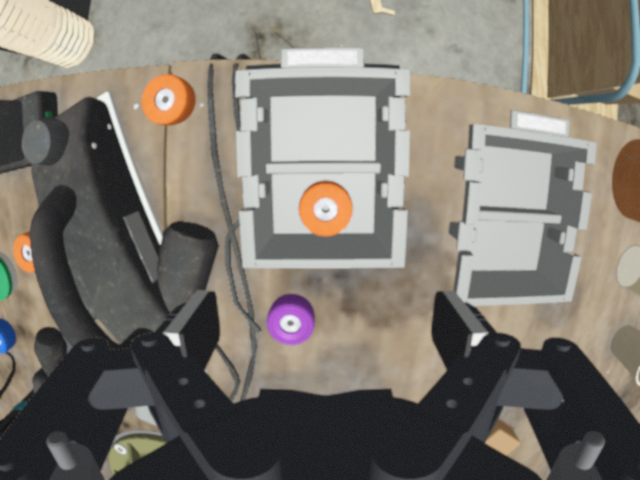

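The first wheel lies flat in the near compartment at (325,208). The next is the wheel at (583,-61), gripped along x to clear the tool beside it.

```bash
python3 - <<'E'
from h import *
for a in(90,-90,75,-75):
    q=env.solve_ik([583,-61,300],Rdown(a)); q2=env.solve_ik([583,-61,31],Rdown(a)); print(a,None if q is None else q.round(),None if q2 is None else q2.round())
E
```

```text
90 [ 28.  26. -39.  87.  17.  73. -13.] [ 21.  42. -28. 105.  29.  40. -24.]
-90 [ -28.   31.   55.   87.  -26.   75. -150.] [  -3.   40.   10.  106.  -12.   35. -165.]
75 [ 26.  26. -36.  87.  16.  73. -27.] [ 19.  41. -25. 105.  26.  39. -36.]
-75 [   4.   23.   -1.   87.    0.   70. -162.] [   3.   40.    1.  106.   -1.   35. -160.]
```

```bash
python3 - <<'E'
from h import *
pick((583,-61.5),90,zt=260)
place(1,39,zt=260)
cv2.imwrite("pics/w3.png",capture("wrist")); np.savez("w3.npz",**camera_info("wrist"))
E
```

```text
refined (584.0155029296875, -57.66814422607422, 53.9926872253418, np.float64(3.964134820155874))
gripped t 14.1 p [584.2 -57.7  31.7] F [-1.9 -0.3  6.3] open 50.5 g 41.0
lifted t 15.1 p [583.2 -57.9 258.6] F [ 0.1  0.8 -1.5] open 50.1 g 41.7
down t 18.2 p [ 558.2 -220.8   39.3] F [ 0.   0.4 -0.8] open 50.3 g 41.7
released t 18.7 p [ 557.9 -220.7   39.1] F [0.4 0.5 0.9] open 85.2 g 0.0
```

View pics/w3.png

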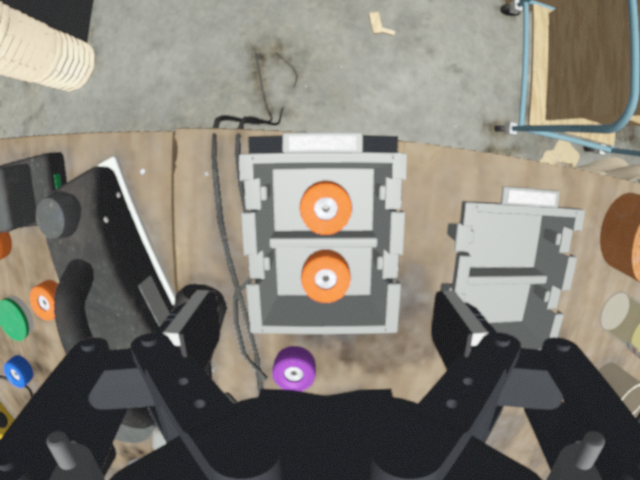

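Both wheels lie flat in the base tote at (325,208) and (325,277). Next is the loose tote, so I'll check the reach for the half turn and refine the base pose from this view.

```bash
python3 - <<'E'
from h import *
print(tote([(250,332),(397,331),(406,153),(240,154)],62,dict(np.load("w3.npz")),True))
for p,a in(((492,-433),93.5),((492,-433),-86.5),((521,-223.5),94.4),((521,-223.5),-85.6)):
  for z in (250,35 if a in(93.5,-86.5) else 90):
    q=env.solve_ik([*p,z],Rdown(a)); print(p,a,z,None if q is None else q.round())
E
```

```text
(array([ 522.6, -220. ]), np.float64(4.44), np.float64(4.81), np.float64(175.8), np.float64(147.9))
(492, -433) 93.5 250 [ 59.  34. -36.  80.  21.  72.  25.]
(492, -433) 93.5 35 [ 57.  47. -32.  94.  31.  48.  16.]
(492, -433) -86.5 250 [  34.   32.    9.   81.   -5.   68. -133.]
(492, -433) -86.5 35 [  35.   44.    7.   94.   -7.   42. -131.]
(521, -223.5) 94.4 250 [ 46.  27. -39.  94.  18.  65.   7.]
(521, -223.5) 94.4 90 [ 42.  37. -34. 106.  28.  46.  -2.]
(521, -223.5) -85.6 250 [  16.   23.    6.   95.   -3.   62. -152.]
(521, -223.5) -85.6 90 [  17.   34.    6.  106.   -5.   40. -150.]
```

```bash
python3 - <<'E'
from h import *
env.move_ptp([492,-433,250],Rdown(93.5)); st()
cv2.imwrite("pics/w4.png",capture("wrist")); np.savez("w4.npz",**camera_info("wrist"))
E
```

```text
t 21.8 p [ 492.3 -432.2  249.5] F [-0.2  0.6  0.5] open 85.0 g 0.0
```

View pics/w4.png

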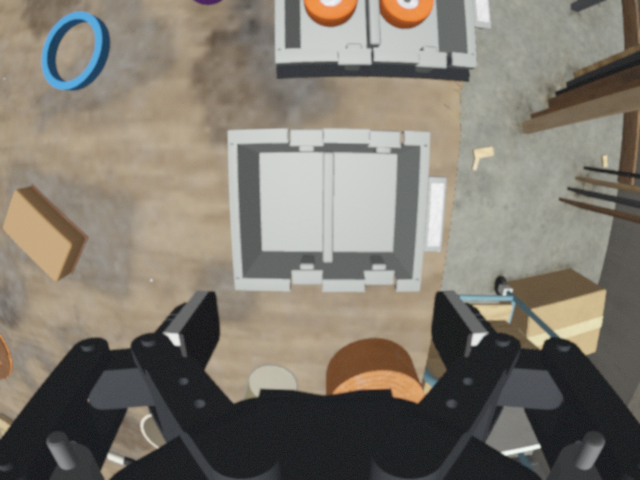

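The view centres on the loose tote. Its corners are (228,129), (236,291), (420,291) and (429,132), and the rib runs from (328,153) to (327,262). I'll measure it and lift it.

```bash
python3 - <<'E'
from h import *
ci=dict(np.load("w4.npz"))
c,au,av,L,W=tote([(228,129),(236,291),(420,291),(429,132)],58,ci,True); print(c,au,av,L,W)
rib=cast([(328,153),(327,262)],36,ci,True); print("rib",rib.round(1))
assert abs(L-176)<6 and abs(W-148)<6
c=np.array([rib[:,0].mean(),(c[1]+rib[:,1].mean())/2]); a=(au+av)/2+90; print(c,a)
np.savez("grip.npz",c=c,a=a)
env.move_ptp([*c,250],Rdown(a)); env.move_l([*c,100],rate=200); env.move_l([*c,31],rate=50); st("at rib")
env.close_gripper(100); st("closed"); env.move_l([*c,60],rate=40); st("up"); env.move_l([*c,300],rate=150); st("high")
cv2.imwrite("pics/w5.png",capture("wrist"))
E
```

```text
[ 494.4 -430. ] 3.11 3.41 175.8 149.7
rib [[ 490.9 -377.8   36. ]
 [ 496.5 -482.4   36. ]]
[ 493.66426341 -430.05907797] 93.26
at rib t 24.5 p [ 493.9 -430.2   31.4] F [-0.4  0.6  0.2] open 85.2 g 0.0
closed t 25.2 p [ 493.8 -430.1   31.3] F [0.1 0.5 3.9] open 7.8 g 99.1
up t 26.1 p [ 493.5 -430.    59.9] F [-1.3 -0.2 -3.7] open 7.2 g 98.4
high t 27.8 p [ 493.4 -430.   299.1] F [ 0.4 -0.2 -1.9] open 7.7 g 98.4
```

View pics/w5.png

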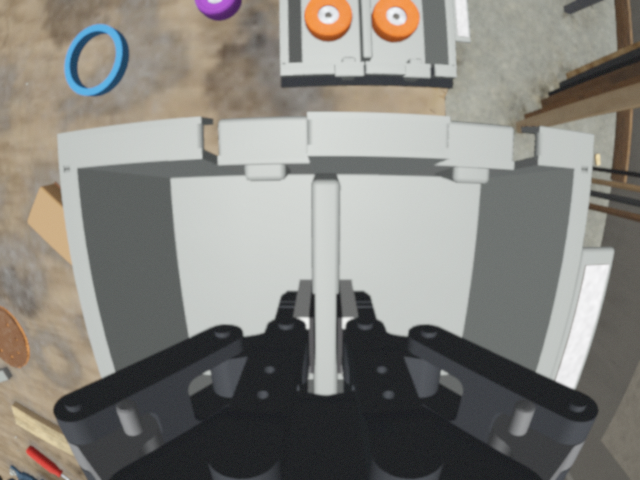

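The tote is held level by its mid-rib. Next I'll turn it half round, lower it onto the rim under force guard, and release.

```bash
python3 - <<'E'
from h import *
c=[522,-221.7]
env.move_ptp([*c,300],Rdown(-85.5)); s=st("turned"); print(s["orientation"].round(3).tolist(),s["qpos"].round())
env.move_l([*c,130],rate=150); env.move_l([*c,96],rate=40); f0=st("pre")["force"][2]
for z in np.arange(94,83,-1.):
    env.move_l([*c,z],rate=30); s=sensors.read_state(); print(z,s["ee_pos"][2].round(1),s["force"].round(1))
    if s["force"][2]-f0>6: break
cv2.imwrite("pics/s6.png",capture("scene")[120:260,240:480])
cv2.imwrite("pics/w6.png",capture("wrist"))
E
```

```text
turned t 30.5 p [ 522.  -221.8  299.9] F [-0.4  0.  -2.1] open 7.4 g 98.2
[[0.079, -0.997, -0.0], [-0.997, -0.079, -0.0], [0.0, 0.0, -1.0]] [  18.   21.    3.   90.   -1.   69. -154.]
pre t 32.8 p [ 522.2 -221.8   96.2] F [ 0.7  0.6 -2.7] open 7.5 g 98.2
94.0 94.0 [-0.  -0.8 -2.3]
93.0 93.0 [-0.2  0.3 -2.4]
92.0 91.9 [-0.1 -0.5 -2.4]
91.0 90.9 [ 0.6  0.1 -3.8]
90.0 89.9 [-0.1 -0.1 -2.7]
89.0 88.9 [-0.7 -0.9 -3.2]
88.0 87.9 [-0.2 -0.7 -2.8]
87.0 87.3 [0.1 1.  1.6]
86.0 87.3 [-3.5  1.4 11.8]
```

View pics/w6.png

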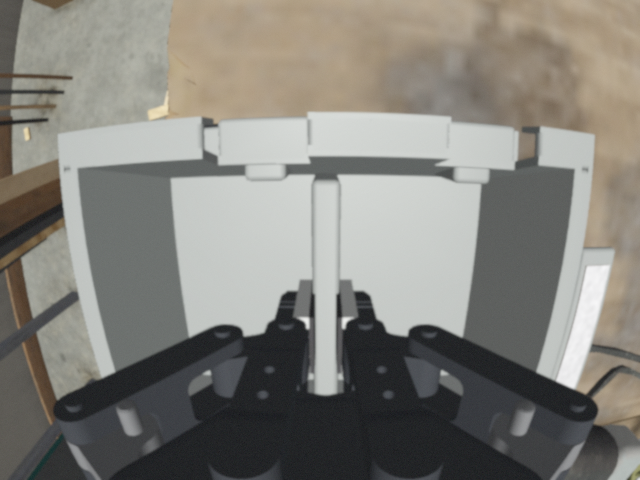

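Contact came at exactly 87.3 mm, so the tote stands on the rim with its card holder turned toward the robot. Next I'll release it, rise, and check.

```bash
python3 - <<'E'
from h import *
c=[522,-221.7]
env.move_l([*c,87.3],rate=30); env.open_gripper(); st("open"); env.move_l([*c,170],rate=80); env.move_l([*c,300],rate=200)
env.move_ptp([*c,300],Rdown(4.5)); st()
cv2.imwrite("pics/w7.png",capture("wrist")); np.savez("w7.npz",**camera_info("wrist"))
E
```

```text
open t 36.1 p [ 522.  -221.7   87.3] F [-0.2  0.2 -0. ] open 85.5 g 0.0
 t 39.4 p [ 521.8 -221.7  299.4] F [-0.1 -0.2 -0.1] open 85.8 g 0.0
```

View pics/w7.png

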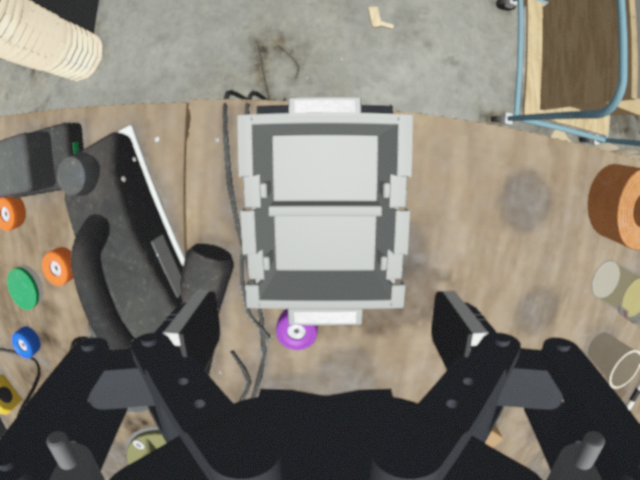

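The upper tote sits square, with corners (246,308), (404,305), (411,115) and (239,115). The two remaining wheels and the tin are at left.

```bash
python3 - <<'E'
from h import *
print(tote([(246,308),(404,305),(411,115),(239,115)],114,dict(np.load("w7.npz")),True))
for p,A in(((403,151),(118,-62)),((478,249),(135,-45))):
  for a in A:
    for z in(300,31):
      q=env.solve_ik([*p,z],Rdown(a)); print(p,a,z,None if q is None else q.round())
E
```

```text
(array([ 521.4, -220.3]), np.float64(4.36), np.float64(5.04), np.float64(175.6), np.float64(148.0))
(403, 151) 118 300 [ 17.  12. -50. 107.  10.  65.  -9.]
(403, 151) 118 31 [  1.  35. -36. 129.  45.  29. -43.]
(403, 151) -62 300 [ -59.   11.   43.  108.   -9.   64. -165.]
(403, 151) -62 31 [ -29.   32.    8.  129.  -12.   20. -163.]
(478, 249) 135 300 [  5.  25. -54.  93.  21.  72.  -7.]
(478, 249) 135 31 [ -3.  43. -44. 113.  45.  43. -29.]
(478, 249) -45 300 [ -52.   21.   32.   94.  -12.   68. -152.]
(478, 249) -45 31 [ -31.   37.    1.  113.   -2.   30. -163.]
```

```bash
python3 - <<'E'
from h import *
pick((403,151),118)
place(-1,91,np.array([521.4,-220.8]),4.6)
pick((478,249),135)
place(1,91,np.array([521.4,-220.8]),4.6)
cv2.imwrite("pics/w8.png",capture("wrist"))
E
```

```text
refined (403.9438781738281, 153.22412109375, 54.06617736816406, np.float64(2.4161168528638703))
gripped t 43.6 p [404.1 153.2  31.6] F [-0.8 -1.3  7.4] open 50.2 g 40.2
lifted t 44.8 p [403.3 152.8 299. ] F [-0.3 -0.  -0.5] open 50.3 g 41.7
down t 48.4 p [ 484.5 -223.7   91.2] F [-2.   1.   2.5] open 50.4 g 41.9
released t 48.8 p [ 484.6 -223.8   91. ] F [ 0.5 -1.1  0.4] open 85.3 g 0.0
refined (477.5721435546875, 252.98492431640625, 54.259552001953125, np.float64(4.007827709031573))
gripped t 54.7 p [477.7 253.   31.7] F [-0.4 -0.7  5.6] open 50.5 g 40.7
lifted t 55.9 p [477.2 252.4 298.8] F [-0.1  0.  -0.9] open 50.1 g 41.6
down t 59.8 p [ 558.4 -217.8   91.3] F [-0.8  0.1  1.1] open 50.5 g 41.8
released t 60.2 p [ 558.3 -217.8   91. ] F [-0.1  0.3  1.6] open 85.5 g 0.0
```

View pics/w8.png

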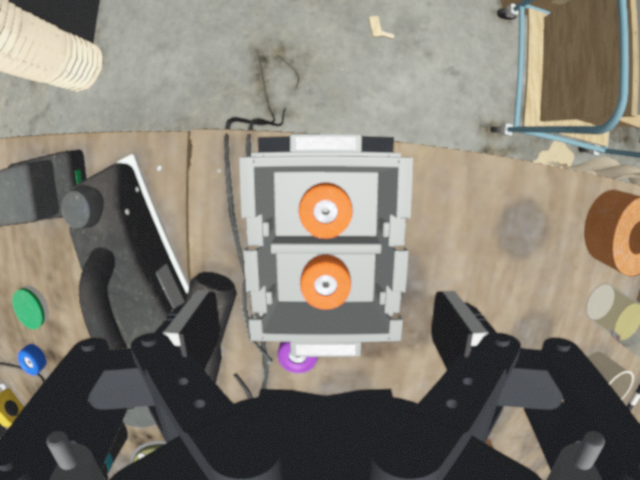

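Both wheels lie flat in the upper tote at (325,211) and (325,282), the tote still sits square on the lower one, and the tin has not been disturbed. I'm handing in.

```bash
python3 -c "
from h import *
env.pause(0.5); print(job.job_done())"
```

```text
the job is handed in; nothing more can be done
None
```

The job is handed in (no verdict came back): two wheels lie flat in the base tote, the other tote stands half-turned on its rim holding the other two wheels, and the wax tin was left alone.

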